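# Close and lock the mould press

## Robot

A 7-joint arm with a two-finger parallel gripper is mounted at the origin on the work surface. World frame = base frame: x ahead of the robot, y to its left, z up, the work surface at z = 0. Lengths are in m, angles in rad, forces in N, time in s.
With the tool pointing down it reaches from about 0.4 to 0.85 m from the base axis. Payload 10.4 kg.
Tool frame: the origin (TCP) lies between the finger pads; the fingertips stand 22 mm ahead of it and the grasp point (between the pads) lies 3 mm ahead of it; z points along the fingers, y is the line along which they close (so a half turn about z gives the same grasp; the last joint's range is limited). The gripper opens to 85 mm and grips with 20 to 120 N. Pads are 22 mm wide; open, the fingers measure 114 mm over their backs; the gripper's body (76 mm by 85 mm) begins 54 mm behind the grasp point. The pads swing forward as they close: fully open they stand 13 mm farther back than shut.
Start: joints at [1.192, 0.332, -0.065, 1.46, 0.022, 1.35, -0.088], TCP at [0.218, -0.586, 0.253] pointing down, gripper open.
Joint ranges: [-2.6, 2.6], [-0.5, 2.12], [-1.47, 1.34], [0.16, 2.42], [-1.27, 4.41], [0.06, 2.06], [-2.6, 2.6]. Speed limits (rad/s): [2.22, 2.22, 2.79, 2.79, 3.14, 3.14, 3.14].

## Interface

Orientations are given as a unit quaternion [x, y, z, w].
In Python, from workcell import manip, camera, ticket, boxes_of, outline_of gives the robot as it stands.
- The arm moves only by the tool carry_out, never from a script. Its argument "deltas" is a list of rows, each a list of 5 numbers: the shift along the tool's x, y, z as a fraction of full scale, then the turn about the tool's z as a fraction of full scale, then the opening, from -1 (shut) to 1 (fully open), so that 0 is half open. In form: [[tx, ty, tz, spin, gripper], ...]. A call has 1 to 20 rows; each row is the pose to reach, as a shift and turn from the pose commanded when the call began, along the tool's axes at that moment; what a row does not reach only later rows make up. Full scale, the value 1, is 150 mm for a shift and 30 degrees for a turn. A row lasts 1/8 s, in which the tool goes at most 62.5 mm and 10.7 degrees, less where a joint would pass 70% of its speed; a pose out of reach is approached as far as the arm can. A call with a number of a shift or a turn outside -1 to 1 is refused whole. A call with a gripper value outside its range is refused whole. The fingers move at their own pace and stop on an object; "force" is the grip in N (left out, the last holds). Time passes only in rows, so rows that repeat a pose let the fingers close. It gives the time, the measured TCP pose, the force, the opening and the grip force at its end, in the units of the state.
- manip.get_obs(): the state, without advancing time (a new reading comes with each control period).
- camera(name): name is "scene" or "top" or "wrist"; returns a dict with "img" (480x640x3 uint8, red, green, blue), "depth" (480x640 float32, m along the optical axis (not along the pixel's ray), 0 where there is no reading), "vertical_fov" (degrees; the focal length in pixels is half the picture's height over the tangent of half this angle, whatever the lens; pixels are square), "cx", "cy" (the principal point, pixels), "R" (3x3) and "t" (3): a world point X has camera coordinates R X + t. Camera axes: x right, y down, z forward; pixel columns grow to the right and rows downward; lengths in m; the calibration is good to about 2 mm. A picture is of the moment at which its call begins.
- ticket.hand_in(): hands the job in; it is judged then, once.
Trained networks look in a picture, given as the dict that the camera call returned (one of the last four; its "shot" number tells which), for a name from the list of things; names that differ only in an ending like _2 or _b are one class to them, and where a whole thing is asked for, a point or a joint stands for the part that bears it (a point fixed in the world has none). Each returns a list of dicts, best first, with "conf" (0 to 1); they miss things now and then, are a little off and sometimes report something else, mostly with a low value. They report only what shows in the picture. A call takes as long as a camera call. They do not tell look-alikes from the thing itself.
- boxes_of(query, picture): "position" ([x, y, z] in m, in world coordinates, good to about 4 mm: the middle of the surface that is visible of it).
- outline_of(query, picture): "region" (480x640 bool, what is visible of it).
The state is a dict: "clock": time; "joint_pos": joint angles; "joint_velocities": joint speeds; "tau": joint torques, N m; "position": TCP position; "ee_rot": TCP orientation; "ft_force": force on the tool from outside, world axes, zero at the start; "torque": the same for the moment, N m; "grip_width": opening from 0.0 (shut) to 1.0 (fully open); "grasp_force": force on a finger pad.
Only numpy, scipy, OpenCV 4.12 (cv2) and the standard library are available. Lean on these libraries where they do the work, as an engineer would, in place of code of your own. Each camera call takes 0.05 s, during which the arm holds its last target. There are 200 camera calls.

## Task

Push the mould by its blue tab fully home against the back stop of the press. Then wind the press screw down by its red posts, clockwise seen from above, until the cross hole in the brass hub is level with and in line with the locking bolt, and finally push the bolt by its yellow plate fully home into the hub. Do not knock over or push away the bottle, the mandrel or the jar.

Things in the scene. Friction and masses are not known exactly. Their poses are not given: they have to be found in the camera images.
- press: Green bench screw press, fixed. Origin on the bench top below the vertical screw axis; z up; +y runs along the bracket that carries the bolt, -y to the open end of the bed where the mould sticks out. Bed 170 mm wide (x), from y -160 to 75 mm, top 16 mm above the bench, two 12 mm high rails guiding the mould along y, back stop at y 50 mm. Columns at x +-64 mm; bridge 160 x 50 mm, top at 98 mm.
- press_axis (a point): Point where the screw axis and the locking bolt's axis cross, 121 mm above the bench, axes as the press. On the bridge a steel guide (33 mm wide, y 38 to 120 mm, top 134.5 mm above the bench) holds the bolt captive, so that it slides only along y at x 0.
- press_screw (a joint): Angle of the screw, rad. 0: cross hole level and in line with the bolt. Starts 1.1 to 1.85 turns up (6.9 to 11.6). Clockwise from above lowers both value and screw, 16 mm a turn (2.55 mm/rad). Past 0 it stops at -0.6. Stays where it is left; turning takes about 0.25 N m. A platen under the bridge moves with it and ends 1.5 mm above the mould.
- cross_hole (a point): Centre of the hub's cross hole, on the screw axis, 121 mm above the bench with the screw at 0. Brass hub of 60 mm diameter, from 18 mm below to 32 mm above this point. The hole, 17 x 17 mm, runs straight through, at right angles to the bar with the red posts. Its x axis points to post a.
- post_a (a point): Centre of a red upright post (16 mm diameter, 48 mm high) at one end of the hub's cross bar, 65 mm from the screw axis; 165 mm above the bench and on the +x side of the press axis at screw angle 0. The bar (10 mm diameter) meets it 19 mm below this point. Push the post sideways to turn the screw.
- post_b (a point): The same on the other end of the bar, opposite post a.
- bolt_handle (a point): Centre of the yellow upright plate (30 mm along press x, 14 mm along y, 50 mm high) at the outer end of the loose steel bolt, a 12 mm square bar whose round nose reaches 128 mm from here towards the screw, axis 18 mm below this point. Starts 37 to 52 mm out; fully home at press y 127 mm, where the plate meets the outer end of the guide.
- mould_tab (a point): Centre of the outer face of the blue upright tab (50 mm along press x, 8 mm thick, 50 mm high, standing from the bed top) at the outer end of the loose 200 mm long aluminium mould: tab, 30 mm wide tongue, block 70 x 150 x 18 mm. Starts 35 to 70 mm out; fully home at press y -150 mm, where the block meets the back stop.
- flux_bottle_mid (a point): Bystander: standing amber bottle, 60 mm diameter, 190 mm high; point half-way up.
- mandrel_mid (a point): Bystander: standing steel ring mandrel, foot 66 mm diameter, slim taper to 205 mm height; point half-way up.
- pickle_jar_mid (a point): Bystander: standing green jar with brass lid, 66 mm diameter, 130 mm high; point half-way up.
Not all that is in view belongs to the job. There is more than one size of the part that bears mould_tab; the job needs the middle-sized.

How it is judged:
On the way, in this order (a step that is already met when the one before it is completed fails the run):
1. the mould is fully home against the back stop (y of mould_tab in the frame of press above -0.154 m), for 0.2 s.
2. the screw is wound down so that the cross hole meets the bolt (screw within 0.25 rad of 0) (value of joint press_screw between -0.25 and 0.25 rad), for 0.1 s.
3. the bolt is fully home in the hub (y of bolt_handle in the frame of press below 0.131 m), for 0.2 s.
At the end, for the whole second after the job is handed in: The mould is home within 4 mm, the screw is within 0.25 rad of the lined-up angle, the bolt is home within 4 mm (all of step 2 and y of mould_tab in the frame of press above -0.154 m and y of bolt_handle in the frame of press below 0.131 m); the robot touches nothing.
It fails at once if a bystander is shifted by more than 30 mm or tipped over (distance of any of flux_bottle_mid, mandrel_mid, pickle_jar_mid from where it was at the start of the episode above 0.03 m or angle between any of flux_bottle_mid, mandrel_mid, pickle_jar_mid's own z axis and vertical above 0.4 rad).
It also fails if it takes over 72 s, if anything falls off the work surface, if the arm or the gripper's body presses on something with over 40 N, if the wrist force passes 120 N, or if a joint passes its speed limit or range.

## Working session

There is one attempt and no reset: what is moved stays moved. The work goes in short steps, Python scripts to look and compute and a tool call to move; the robot and the scene stay as the last step left them, time stands still between calls to the robot, and variables do not carry over. Pictures are saved under pics/ and viewed, at most 10 in all, crops included, and the job is handed in when it is done.

Besides the shell and the picture viewer there is one more tool, called after "Request:" by a JSON object that holds its "op" and its "data", one argument or row to a line. carry_out: Moves the arm, as the interface text tells. Its arguments: {"type":"object","properties":{"deltas":{"type":"array","items":{"type":"array","items":{"type":"number"}}},"force":{"type":"number"}},"required":["deltas"]}

```bash
mkdir -p pics; cat > h.py <<'E'
from workcell import manip, camera, ticket, boxes_of, outline_of
import numpy as np, cv2
def save(p,n): cv2.imwrite('pics/'+n+'.png', p['img'][:,:,::-1])
def f(p): return 240/np.tan(np.radians(p['vertical_fov'])/2)
def cloud(p):
    v,u=np.mgrid[0:480,0:640]; d=p['depth']; F=f(p)
    c=np.stack([(u-p['cx'])/F*d,(v-p['cy'])/F*d,d],-1)
    return (c-p['t'])@p['R']
E
python3 - <<'E'
from h import *
o=manip.get_obs(); print(o['clock'],o['position'],o['ee_rot'])
for n in ['scene','top']:
    p=camera(n); save(p,n+'0')
    for q in ['press','press_axis','cross_hole','post_a','bolt_handle','mould_tab','flux_bottle_mid','mandrel_mid','pickle_jar_mid']:
        try: print(n,q,[(np.round(b['position'],3).tolist(),round(b['conf'],2)) for b in boxes_of(q,p)[:5]])
        except Exception as e: print(q,e)
E
```

```text
0.0 [ 0.21760622 -0.58552877  0.25253008] [ 9.84212840e-01  1.76987555e-01 -1.50141884e-04 -6.84622817e-04]
scene press [([0.566, 0.112, 0.087], 0.79)]
scene press_axis [([0.561, 0.116, 0.089], 0.67)]
scene cross_hole [([0.538, 0.101, 0.173], 0.58), ([0.689, -0.012, 0.031], 0.58)]
scene post_a [([0.531, 0.105, 0.174], 0.89)]
scene bolt_handle [([0.553, 0.258, 0.139], 0.71), ([0.56, 0.112, 0.09], 0.21)]
scene mould_tab [([0.797, 0.096, 0.013], 0.75), ([0.533, -0.025, 0.035], 0.66)]
scene flux_bottle_mid [([0.706, 0.23, 0.128], 0.8), ([0.542, 0.103, 0.172], 0.41)]
scene mandrel_mid [([0.686, -0.012, 0.032], 0.73)]
scene pickle_jar_mid [([0.4, 0.228, 0.102], 0.86)]
top press [([0.524, 0.087, 0.029], 0.95)]
top press_axis [([0.524, 0.081, 0.028], 0.84)]
top cross_hole [([0.533, 0.096, 0.171], 0.85), ([0.524, 0.083, 0.029], 0.5)]
top post_a [([0.534, 0.096, 0.169], 0.96), ([0.383, 0.206, 0.128], 0.6)]
top bolt_handle [([0.546, 0.261, 0.138], 0.56)]
top mould_tab [([0.32, -0.282, 0.024], 0.78), ([0.79, 0.095, 0.009], 0.77), ([0.526, -0.011, 0.038], 0.61)]
top flux_bottle_mid [([0.521, 0.082, 0.03], 0.45)]
top mandrel_mid [([0.677, -0.019, 0.031], 0.77)]
top pickle_jar_mid [([0.383, 0.202, 0.13], 0.76)]
```

View pics/scene0.png

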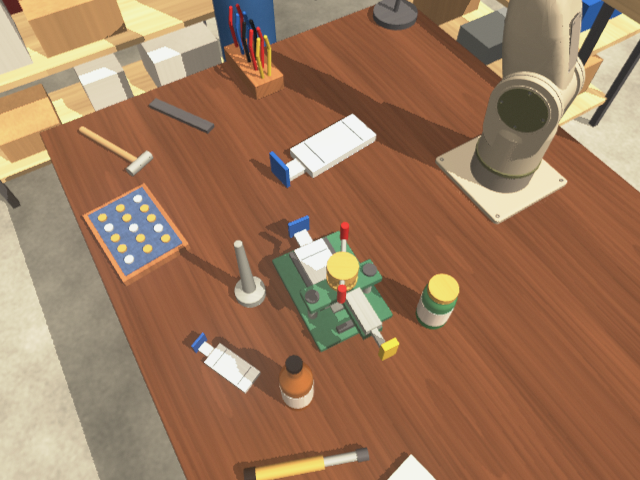

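View pics/top0.png

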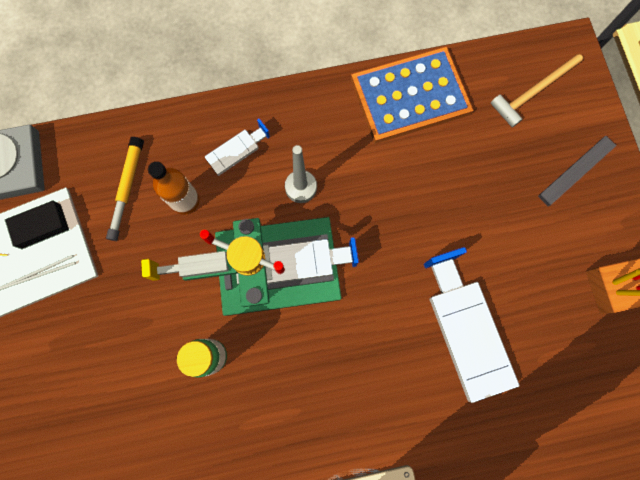

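The scene picture shows the press in the middle: tab at about (299,227), hub (342,265), posts at (344,231) and (342,293), plate (389,348). The mandrel is at (250,290), the bottle at (296,385) and the jar at (437,300). The loose moulds at (230,365) and (335,145) are the small and large sizes, so the mould in the press is the middle-sized one. Next I measure from the colours.

```bash
cat >> h.py <<'E'
def masks(p):
    h=cv2.cvtColor(p['img'],cv2.COLOR_RGB2HSV).astype(int); H,S,V=h[...,0],h[...,1],h[...,2]
    return dict(red=((H<5)|(H>174))&(S>200)&(V>90), yel=(H>20)&(H<33)&(S>150)&(V>110), blue=(H>100)&(H<122)&(S>150)&(V>50), green=(H>55)&(H<85)&(S>100))
def roi(P,x,y,z): return (P[...,0]>x[0])&(P[...,0]<x[1])&(P[...,1]>y[0])&(P[...,1]<y[1])&(P[...,2]>z[0])&(P[...,2]<z[1])
E
python3 - <<'E'
from h import *
for n in ['scene','top']:
    p=camera(n);P=cloud(p);M=masks(p)
    def show(l,m):
        q=P[m]; print(n,l,len(q), np.round(np.percentile(q,[2,50,98],axis=0),3).tolist() if len(q)>3 else '')
        return q
    q=show('tab',M['blue']&roi(P,(.4,.65),(-.2,.05),(.0,.1)))
    t=q[q[:,2]>q[:,2].max()-.006]; print('tabtop',t.mean(0).round(4),cv2.fitLine((t[:,:2]*1000).astype(np.float32),2,0,.01,.01).ravel().round(3), np.ptp(t,axis=0))
    q=show('plate',M['yel']&roi(P,(.4,.65),(.2,.35),(.05,.2)))
    t=q[q[:,2]>q[:,2].max()-.006]; print('platetop',t.mean(0).round(4), cv2.minAreaRect((t[:,:2]*1000).astype(np.float32)))
    q=show('hub',M['yel']&roi(P,(.45,.62),(.0,.19),(.14,.25)))
    t=q[q[:,2]>np.median(q[:,2])-.004]; print('hubtop',t.mean(0).round(4), cv2.minEnclosingCircle((t[:,:2]*1000).astype(np.float32)))
    q=show('red',M['red']&roi(P,(.4,.65),(.0,.25),(.1,.3)))
    k,l,c=cv2.kmeans(q.astype(np.float32),2,None,(3,50,1e-5),5,0); 
    for i in (0,1):
        s=q[l.ravel()==i]; s=s[s[:,2]>s[:,2].max()-.005]; print(' post top',s.mean(0).round(4),len(s))
    q=show('bed',M['green']&roi(P,(.35,.75),(-.15,.25),(.010,.022)))
    r=cv2.minAreaRect((q[:,:2]*1000).astype(np.float32)); print('bedrect',r)
    q=show('bridge',M['green']&roi(P,(.35,.75),(-.15,.25),(.09,.105)))
    r=cv2.minAreaRect((q[:,:2]*1000).astype(np.float32)); print('bridgerect',r)
    for nm,x,y in [('mandrel',(.62,.75),(-.09,.05)),('bottle',(.64,.78),(.17,.3)),('jar',(.33,.46),(.15,.29))]:
        show(nm,roi(P,x,y,(.02,.3)))
E
```

```text
scene tab 223 [[0.501, -0.099, 0.028], [0.522, -0.093, 0.053], [0.546, -0.089, 0.067]]
tabtop [ 0.5252 -0.0945  0.0658] [ 9.99000e-01 -4.60000e-02  5.25179e+02 -9.44890e+01] [0.04658413 0.00839191 0.00596512]
scene plate 264 [[0.537, 0.259, 0.121], [0.553, 0.269, 0.16], [0.566, 0.273, 0.165]]
platetop [0.5509 0.2656 0.1625] ((551.051025390625, 265.3788146972656), (14.153244972229004, 30.216829299926758), 87.14045715332031)
scene hub 0 
hubtop [nan nan nan] ((0.0, 0.0), 0.0)
scene red 0
  return _methods._mean(a, axis=axis, dtype=dtype,
  ret = ret.dtype.type(ret / rcount)
<stdin>:12: RuntimeWarning: Mean of empty slice.
  ret = um.true_divide(
Traceback (most recent call last):
cv2.error: OpenCV(4.12.0) /io/opencv/modules/core/src/kmeans.cpp:243: error: (-2:Unspecified error) in function 'double cv::kmeans(cv::InputArray, int, cv::InputOutputArray, cv::TermCriteria, int, int, cv::OutputArray)'
> There can't be more clusters than elements (expected: 'N >= K'), where
>     'N' is 0
> must be greater than or equal to
>     'K' is 2
```

```bash
python3 - <<'E'
from h import *
for n,px in [('scene',[(342,258),(344,231),(342,294)]),('top',[(244,255),(278,267),(206,236),(260,195)])]:
    p=camera(n);P=cloud(p);M=masks(p)
    for u,v in px: print(n,u,v,p['img'][v,u],P[v,u].round(3),p['depth'][v,u], [k for k in M if M[k][v,u]])
    def show(l,m):
        q=P[m]; print(n,l,len(q), np.round(np.percentile(q,[2,50,98],axis=0),3).tolist() if len(q)>3 else '')
        return q
    def rect(q): return cv2.minAreaRect((q[:,:2]*1000).astype(np.float32)) if len(q)>4 else None
    q=show('tab',M['blue']&roi(P,(.4,.65),(-.2,.05),(.0,.1)))
    q=show('plate',M['yel']&roi(P,(.4,.65),(.2,.35),(.05,.2)))
    if len(q): print(rect(q[q[:,2]>q[:,2].max()-.006]))
    q=show('hubby depth',roi(P,(.45,.62),(.0,.19),(.14,.25)))
    q=show('red',M['red']&roi(P,(.4,.65),(.0,.25),(.1,.3)))
    print(n,'red px',[ (s.tolist(),c.round(1).tolist()) for s,c in zip(*[a[1:] for a in cv2.connectedComponentsWithStats(M['red'][190:330,150:400].astype(np.uint8))[2:]])])
    q=show('bed',M['green']&roi(P,(.35,.75),(-.15,.25),(.010,.022))); print(rect(q))
    q=show('bridge',M['green']&roi(P,(.35,.75),(-.15,.25),(.09,.105))); print(rect(q))
    for nm,x,y in [('mandrel',(.62,.75),(-.09,.05)),('bottle',(.64,.78),(.17,.3)),('jar',(.33,.46),(.15,.29))]:
        show(nm,roi(P,x,y,(.02,.3)))
E
```

```text
scene 342 258 [243 225 118] [0.531 0.086 0.173] 0.9347601 []
scene 344 231 [161  42  36] [0.506 0.052 0.2  ] 0.93529713 []
scene 342 294 [175  57  50] [0.579 0.158 0.199] 0.8667353 []
scene tab 225 [[0.501, -0.098, 0.028], [0.523, -0.093, 0.053], [0.546, -0.09, 0.068]]
scene plate 265 [[0.537, 0.259, 0.123], [0.553, 0.268, 0.16], [0.566, 0.273, 0.165]]
((550.8389282226562, 265.15771484375), (13.680416107177734, 30.294010162353516), 87.95781707763672)
scene hubby depth 1264 [[0.499, 0.044, 0.148], [0.54, 0.102, 0.171], [0.582, 0.158, 0.207]]
scene red 3 
scene red px [([196, 41, 2, 2, 2], [196.5, 41.5]), ([196, 44, 1, 1, 1], [196.0, 44.0])]
scene bed 0 
None
scene bridge 0 
None
scene mandrel 1033 [[0.66, -0.044, 0.021], [0.69, -0.015, 0.051], [0.714, 0.005, 0.204]]
scene bottle 1456 [[0.684, 0.2, 0.029], [0.715, 0.229, 0.125], [0.738, 0.247, 0.19]]
scene jar 1604 [[0.365, 0.193, 0.025], [0.404, 0.226, 0.107], [0.421, 0.25, 0.131]]
top 244 255 [244 217  44] [0.532 0.096 0.172] 0.7851665 ['yel']
top 278 267 [245  12   0] [0.495 0.043 0.207] 0.74553883 ['red']
top 206 236 [247  17   0] 
[... 627 characters left out ...]
 ([63, 47, 1, 1, 1], [63.0, 47.0]), ([124, 71, 10, 12, 82], [128.5, 76.6])]
top bed 3593 [[0.446, -0.061, 0.012], [0.483, 0.032, 0.015], [0.615, 0.169, 0.019]]
((532.1599731445312, 53.70836639404297), (233.46908569335938, 169.15538024902344), 85.82302856445312)
top bridge 1133 [[0.36, 0.069, 0.093], [0.495, 0.101, 0.097], [0.61, 0.202, 0.104]]
((474.1701354980469, 124.30709838867188), (99.85768127441406, 296.00732421875), 64.58318328857422)
top mandrel 995 [[0.656, -0.053, 0.021], [0.676, -0.024, 0.032], [0.705, 0.003, 0.205]]
top bottle 1541 [[0.676, 0.186, 0.028], [0.694, 0.207, 0.123], [0.723, 0.237, 0.191]]
top jar 1501 [[0.355, 0.183, 0.031], [0.384, 0.205, 0.128], [0.414, 0.24, 0.132]]
```

Press origin comes out near (0.535, 0.098) with yaw about -4°. Mould is about 47 mm out and the bolt about 40 mm out. Screw is at about 7.3 rad: post bearing and hub height agree. I turn the tool to the press axes, shut the fingers and approach.

Request:
{"op": "carry_out", "data": {
  "deltas": [
    [0.25,-0.16,0,0.3,-1],
    [0.5,-0.33,0,0.6,-1],
    [0.75,-0.5,0,0.81,-1],
    [1,-0.65,0,0.81,-1],
    [1,-0.65,0,0.81,-1],
    [1,-0.65,0,0.81,-1]
  ]
}}

```text
clock: 1.9
position: [0.3239, -0.4427, 0.2535]
ee_rot: [0.999, -0.034, -0.0, 0.0]
ft_force: [0.0, -0.3, 0.4]
grip_width: -0.002
grasp_force: 0.0
```

Request:
{"op": "carry_out", "data": {
  "deltas": [
    [0.29,-0.49,0,0,-1],
    [0.58,-0.98,0,0,-1],
    [0.58,-0.98,0,0,-1],
    [0.58,-0.98,0,0,-1]
  ]
}}

```text
clock: 2.4
position: [0.4228, -0.2994, 0.2535]
ee_rot: [0.999, -0.032, 0.0, -0.0]
ft_force: [-0.8, -1.4, -0.0]
grip_width: -0.001
grasp_force: 0.0
```

Request:
{"op": "carry_out", "data": {
  "deltas": [
    [0.29,-0.35,0,0,-1],
    [0.58,-0.7,0,0,-1],
    [0.58,-0.8,0,0,-1],
    [0.58,-0.8,0,0,-1]
  ]
}}

```text
clock: 2.9
position: [0.5165, -0.1878, 0.2531]
ee_rot: [0.999, -0.034, -0.0, -0.0]
ft_force: [-1.2, -0.3, 0.9]
grip_width: 0.001
grasp_force: 0.0
```

```bash
python3 - <<'E'
from h import *
o=manip.get_obs(); print(o['position'],o['ee_rot'])
p=camera('wrist'); save(p,'w1')
P=cloud(p);M=masks(p)
q=P[M['blue']&roi(P,(.4,.65),(-.2,.05),(.0,.1))]; print(len(q))
if len(q):
    print(np.percentile(q,[2,50,98],axis=0).round(4)); t=q[q[:,2]>.061]; print(cv2.minAreaRect((t[:,:2]*1000).astype(np.float32)))
E
```

```text
[ 0.51648198 -0.18778361  0.2530537 ] [ 9.99432145e-01 -3.36949323e-02 -1.38075895e-04 -1.38206368e-04]
1028
[[ 0.499  -0.1021  0.0227]
 [ 0.5232 -0.0997  0.0582]
 [ 0.5462 -0.0932  0.067 ]]
((522.0926513671875, -97.22686004638672), (7.458907127380371, 48.91630935668945), 85.0343246459961)
```

View pics/w1.png

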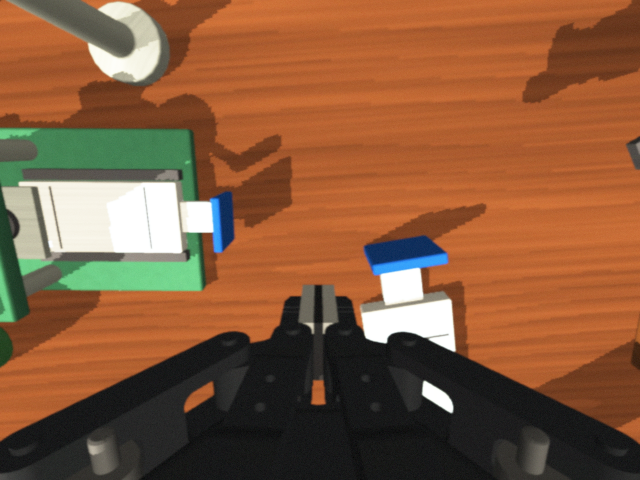

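The wrist picture shows the tab of the press mould at (222,222) and the mandrel foot at (130,45). The tab of the large loose mould, at (405,252), is behind the tool. I go down between the two tabs, close to the press one.

Request:
{"op": "carry_out", "data": {
  "deltas": [
    [0,-0.28,0.2,0,-1],
    [0,-0.28,0.6,0,-1],
    [0,-0.28,1,0,-1],
    [0,-0.28,1,0,-1],
    [0,-0.28,1,0,-1]
  ]
}}

```text
clock: 3.58
position: [0.52, -0.1476, 0.1056]
ee_rot: [0.999, -0.035, 0.001, 0.0]
ft_force: [0.4, -1.0, 0.4]
grip_width: -0.003
grasp_force: 0.0
```

Request:
{"op": "carry_out", "data": {
  "deltas": [
    [0,0,0.16,0,-1],
    [0,0,0.32,0,-1],
    [0,0,0.32,0,-1]
  ]
}}

```text
clock: 3.95
position: [0.5196, -0.1467, 0.0567]
ee_rot: [0.999, -0.035, 0.001, 0.0]
ft_force: [0.2, -0.1, 1.2]
grip_width: -0.0
grasp_force: 0.0
```

Request:
{"op": "carry_out", "data": {
  "deltas": [
    [0,-0.05,0,0,-1],
    [0,-0.1,0,0,-1],
    [0,-0.15,0,0,-1],
    [0,-0.2,0,0,-1],
    [0,-0.25,0,0,-1],
    [0,-0.3,0,0,-1],
    [0,-0.35,0,0,-1],
    [0,-0.4,0,0,-1]
  ]
}}

```text
clock: 4.95
position: [0.5234, -0.0869, 0.0556]
ee_rot: [0.999, -0.035, 0.0, 0.001]
ft_force: [-0.8, -5.8, 2.3]
grip_width: -0.0
grasp_force: 2.8
```

Request:
{"op": "carry_out", "data": {
  "deltas": [
    [0,-0.04,0,0,-1],
    [0,-0.08,0,0,-1],
    [0,-0.11,0,0,-1],
    [0,-0.13,0,0,-1],
    [0,-0.14,0,0,-1]
  ]
}}

```text
clock: 5.58
position: [0.5248, -0.0662, 0.0556]
ee_rot: [0.999, -0.035, 0.0, 0.001]
ft_force: [-0.4, -10.0, 3.2]
grip_width: -0.003
grasp_force: 4.8
```

```bash
python3 - <<'E'
from h import *
for n in ['wrist','scene','top']:
    p=camera(n); P=cloud(p);M=masks(p)
    q=P[M['blue']&roi(P,(.45,.6),(-.12,.05),(.03,.1))]; t=q[q[:,2]>.061]
    print(n,len(t)); 
    if len(t)>4: print(cv2.minAreaRect((t[:,:2]*1000).astype(np.float32)))
E
```

```text
wrist 1378
((538.2304077148438, -49.98788833618164), (8.871697425842285, 23.861217498779297), 84.32331848144531)
scene 11
((541.93310546875, -47.18149948120117), (5.118372917175293, 13.105402946472168), 52.105812072753906)
top 0
```

Request:
{"op": "carry_out", "data": {
  "deltas": [
    [0,-0.02,0,0,-1],
    [0,-0.04,0,0,-1],
    [0,-0.04,0,0,-1]
  ]
}}

```text
clock: 6.1
position: [0.5246, -0.0659, 0.0557]
ee_rot: [0.999, -0.037, -0.0, 0.004]
ft_force: [-2.3, -23.9, 5.4]
grip_width: 0.0
grasp_force: 12.2
```

Request:
{"op": "carry_out", "data": {
  "deltas": [
    [0,-0.04,0,0,-1],
    [0,-0.04,0,0,-1],
    [0,-0.04,0,0,-1]
  ]
}}

```text
clock: 6.48
position: [0.5243, -0.0656, 0.0558]
ee_rot: [0.999, -0.039, -0.001, 0.007]
ft_force: [-6.2, -41.5, 8.1]
grip_width: 0.0
grasp_force: 21.5
```

Mould is firmly against the stop (41 N, no more motion). Back off, rise, and look at the press from above.

Request:
{"op": "carry_out", "data": {
  "deltas": [
    [0,0.15,0,0,-1],
    [0,0.3,0,0,-1],
    [0,0.3,-0.4,0,-1],
    [0,0.3,-0.8,0,-1],
    [0,0.3,-1,0,-1],
    [0,0.3,-1,0,-1]
  ]
}}

```text
clock: 7.22
position: [0.5236, -0.0976, 0.2079]
ee_rot: [0.999, -0.034, 0.002, 0.0]
ft_force: [0.1, 0.4, -0.9]
grip_width: 0.002
grasp_force: 0.0
```

Request:
{"op": "carry_out", "data": {
  "deltas": [
    [0,0,-0.35,0,-1],
    [0,0,-0.7,0,-1],
    [0,0,-0.7,0,-1],
    [0,0,-0.7,0,-1]
  ]
}}

```text
clock: 7.72
position: [0.5219, -0.0977, 0.3088]
ee_rot: [0.999, -0.034, -0.001, -0.0]
ft_force: [0.6, -0.8, -1.0]
grip_width: 0.001
grasp_force: 0.0
```

```bash
cat > m.py <<'E'
from h import *
def go(n,name=None):
    p=camera(n); P=cloud(p);M=masks(p)
    if name: save(p,name)
    k=lambda t: cv2.minAreaRect((t[:,:2]*1000).astype(np.float32)) if len(t)>4 else None
    q=P[M['blue']&roi(P,(.45,.6),(-.12,.05),(.061,.075))]; print(n,'tab',k(q))
    q=P[M['yel']&roi(P,(.5,.6),(.2,.35),(.158,.17))]; print('plate',k(q))
    q=P[M['yel']&roi(P,(.45,.62),(.03,.17),(.145,.178))]; 
    if len(q)>9: print('hub',cv2.minEnclosingCircle((q[:,:2]*1000).astype(np.float32)),np.median(q,0).round(4))
    m=M['red']&roi(P,(.42,.65),(-.02,.21),(.14,.25)); l,L,s,c=cv2.connectedComponentsWithStats(m.astype(np.uint8))
    for i in range(1,l):
        if s[i,4]>15:
            t=P[L==i]; z=np.percentile(t[:,2],95); t=t[t[:,2]>z-.004]; print('post',s[i,4],z.round(4),k(t))
E
python3 - <<'E'
from m import *
print(manip.get_obs()['position'],manip.get_obs()['ee_rot']); go('wrist','w2'); go('top')
E
```

```text
[ 0.52193952 -0.09768891  0.30878536] [ 9.99419525e-01 -3.40544654e-02 -9.40967254e-04 -1.48045063e-04]
wrist tab ((524.6256713867188, -48.71714782714844), (7.498769283294678, 49.601356506347656), 84.98551177978516)
plate None
hub ((536.9545288085938, 98.76457977294922), 31.23466682434082) [0.5373 0.0961 0.1714]
post 1036 0.208 ((498.5868835449219, 43.4460563659668), (13.970609664916992, 15.449825286865234), 40.873992919921875)
top tab ((524.0625, -48.84013366699219), (7.627327919006348, 49.36598205566406), 85.84437561035156)
plate ((547.7561645507812, 262.725830078125), (15.255699157714844, 29.566713333129883), 89.4812240600586)
hub ((535.4601440429688, 96.45346069335938), 30.00156593322754) [0.5347 0.0964 0.171 ]
post 123 0.2088 ((572.5916137695312, 148.95640563964844), (12.592178344726562, 13.30207347869873), 1.9713009595870972)
post 85 0.209 ((497.5003662109375, 42.28475570678711), (13.429136276245117, 12.434919357299805), 7.846328258514404)
```

View pics/w2.png

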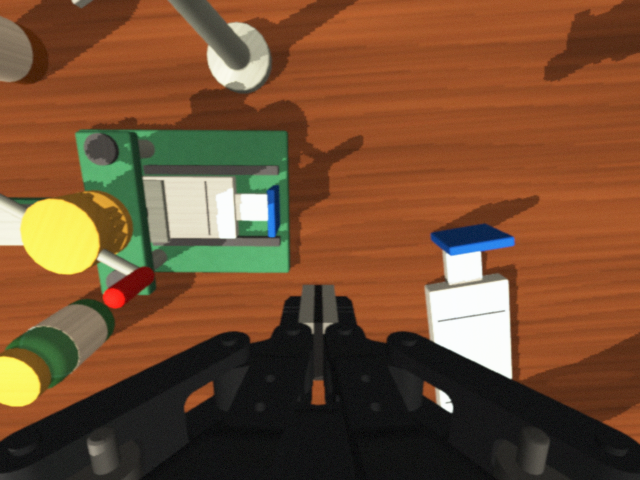

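The wrist picture shows the mould tab home at (273,212), hub at (62,235), near post at (130,287) and jar at (50,350). Axis is about (0.5355, 0.097). The near post is post b at press angle 239.7°, so the screw is at about 419°. I move the shut fingers to the counter-clockwise side of post b, then sweep clockwise.

Request:
{"op": "carry_out", "data": {
  "deltas": [
    [0.02,-0.3,0,0,-1],
    [0.04,-0.6,0,0,-1],
    [0.04,-0.86,0,0,-1],
    [0.04,-0.86,0.3,0,-1],
    [0.04,-0.86,0.69,0,-1],
    [0.04,-0.86,0.69,0,-1],
    [0.04,-0.86,0.69,0,-1]
  ]
}}

```text
clock: 8.7
position: [0.5377, 0.0305, 0.2083]
ee_rot: [0.999, -0.034, 0.001, -0.0]
ft_force: [-0.6, 0.0, 1.2]
grip_width: 0.001
grasp_force: 0.0
```

```bash
python3 - <<'E'
from h import *
o=manip.get_obs(); c=np.array([.5355,.097]); a=np.radians(-3.9); R=np.array([[np.cos(a),-np.sin(a)],[np.sin(a),np.cos(a)]])
r=R.T@(o['position'][:2]-c); print(o['position'],r,np.degrees(np.arctan2(r[1],r[0]))%360)
import json
A=275; d=135/20; dz=[0,.04,.085,.125]
for k in range(3):
    a0=A-135*k; p=lambda t: 66*np.array([np.cos(np.radians(t)),np.sin(np.radians(t))])
    rows=[]
    for i in range(1,21):
        s=(p(a0-d*i)-p(a0))/150
        rows.append([round(s[0],2),round(-s[1],2),round((dz[k+1]-dz[k])*i/20,2),0,-1])
    print(json.dumps(rows))
E
```

```text
[0.53773968 0.03050059 0.20834992] [ 0.00675747 -0.06619309] 275.8289761928502
[[-0.05, 0.0, 0.0, 0, -1], [-0.1, -0.0, 0.0, 0, -1], [-0.15, -0.01, 0.01, 0, -1], [-0.2, -0.03, 0.01, 0, -1], [-0.25, -0.05, 0.01, 0, -1], [-0.29, -0.08, 0.01, 0, -1], [-0.33, -0.11, 0.01, 0, -1], [-0.37, -0.15, 0.02, 0, -1], [-0.4, -0.19, 0.02, 0, -1], [-0.43, -0.24, 0.02, 0, -1], [-0.45, -0.28, 0.02, 0, -1], [-0.47, -0.33, 0.02, 0, -1], [-0.47, -0.38, 0.03, 0, -1], [-0.48, -0.43, 0.03, 0, -1], [-0.48, -0.49, 0.03, 0, -1], [-0.47, -0.54, 0.03, 0, -1], [-0.45, -0.59, 0.03, 0, -1], [-0.43, -0.63, 0.04, 0, -1], [-0.41, -0.68, 0.04, 0, -1], [-0.38, -0.72, 0.04, 0, -1]]
[[0.04, -0.04, 0.0, 0, -1], [0.08, -0.07, 0.0, 0, -1], [0.12, -0.1, 0.01, 0, -1], [0.17, -0.12, 0.01, 0, -1], [0.21, -0.14, 0.01, 0, -1], [0.26, -0.15, 0.01, 0, -1], [0.32, -0.16, 0.02, 0, -1], [0.37, -0.16, 0.02, 0, -1], [0.42, -0.15, 0.02, 0, -1], [0.47, -0.14, 0.02, 0, -1], [0.52, -0.12, 0.02, 0, -1], [0.56, -0.09, 0.03, 0, -1], [0.61, -0.07, 0.03, 0, -1], [0.65, -0.03, 0.03, 0, -1], [0.68, 0.01, 0.03, 0, -1], [0.71, 0.05, 0.04, 0, -1], [0.74, 0.1, 0.04, 0, -1], [0.75, 0.14, 0.04, 0, -1], [0.77, 0.19, 0.04, 0, -1], [0.78, 0.24, 0.05, 0, -1]]
[[0.0, 0.05, 0.0, 0, -1], [-0.0, 0.1, 0.0, 0, -1], [-0.01, 0.15, 0.01, 0, -1], [-0.03, 0.2, 0.01, 0, -1], [-0.05, 0.25, 0.01, 0, -1], [-0.08, 0.29, 0.01, 0, -1], [-0.11, 0.33, 0.01, 0, -1], [-0.15, 0.37, 0.02, 0, -1], [-0.19, 0.4, 0.02, 0, -1], [-0.24, 0.43, 0.02, 0, -1], [-0.28, 0.45, 0.02, 0, -1], [-0.33, 0.47, 0.02, 0, -1], [-0.38, 0.47, 0.03, 0, -1], [-0.43, 0.48, 0.03, 0, -1], [-0.49, 0.48, 0.03, 0, -1], [-0.54, 0.47, 0.03, 0, -1], [-0.59, 0.45, 0.03, 0, -1], [-0.63, 0.43, 0.04, 0, -1], [-0.68, 0.41, 0.04, 0, -1], [-0.72, 0.38, 0.04, 0, -1]]
```

Request:
{"op": "carry_out", "data": {
  "deltas": [
    [-0.05,0,0,0,-1],
    [-0.1,0,0,0,-1],
    [-0.15,-0.01,0.01,0,-1],
    [-0.2,-0.03,0.01,0,-1],
    [-0.25,-0.05,0.01,0,-1],
    [-0.29,-0.08,0.01,0,-1],
    [-0.33,-0.11,0.01,0,-1],
    [-0.37,-0.15,0.02,0,-1],
    [-0.4,-0.19,0.02,0,-1],
    [-0.43,-0.24,0.02,0,-1],
    [-0.45,-0.28,0.02,0,-1],
    [-0.47,-0.33,0.02,0,-1],
    [-0.47,-0.38,0.03,0,-1],
    [-0.48,-0.43,0.03,0,-1],
    [-0.48,-0.49,0.03,0,-1],
    [-0.47,-0.54,0.03,0,-1],
    [-0.45,-0.59,0.03,0,-1],
    [-0.43,-0.63,0.04,0,-1],
    [-0.41,-0.68,0.04,0,-1],
    [-0.38,-0.72,0.04,0,-1]
  ]
}}

```text
clock: 11.2
position: [0.4875, 0.1423, 0.2004]
ee_rot: [0.999, -0.034, -0.0, 0.0]
ft_force: [-1.2, -4.8, -2.9]
grip_width: -0.001
grasp_force: 2.3
```

```bash
python3 - <<'E'
from m import *
o=manip.get_obs(); print(o['position'],o['ft_force']); go('top','t2'); go('scene')
E
```

```text
[0.48753019 0.14227393 0.20039648] [-1.20568159 -4.84292213 -2.88144174]
top tab ((524.0341186523438, -48.728763580322266), (8.122441291809082, 49.75569152832031), 85.47672271728516)
plate None
hub ((537.0591430664062, 96.6949234008789), 29.618358612060547) [0.5496 0.1028 0.1659]
post 98 0.2028 ((567.4443359375, 39.49110794067383), (13.133333206176758, 14.076116561889648), 79.78971099853516)
scene tab ((526.723876953125, -46.17961883544922), (9.69275951385498, 48.04970932006836), 85.85863494873047)
plate ((550.672607421875, 264.94537353515625), (14.30163288116455, 30.1826229095459), 86.57051849365234)
```

View pics/t2.png

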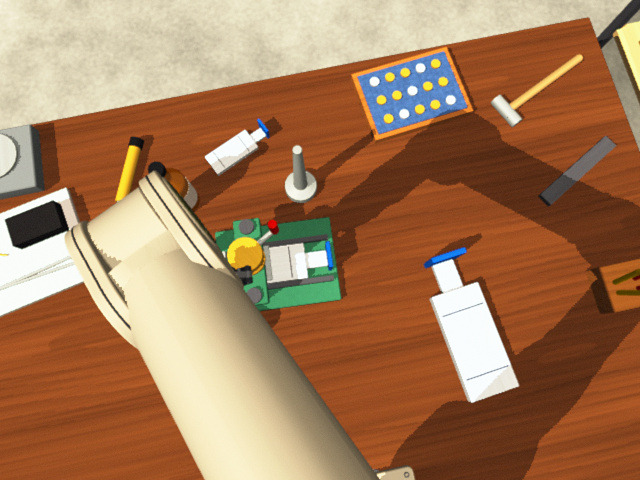

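The top picture shows post a at (272,227) with the screw turned about 117°, to about 303°, as planned. The mould is still home and the arm is well above the bottle at (175,185). Continue the sweep.

Request:
{"op": "carry_out", "data": {
  "deltas": [
    [0.04,-0.04,0,0,-1],
    [0.08,-0.07,0,0,-1],
    [0.12,-0.1,0.01,0,-1],
    [0.17,-0.12,0.01,0,-1],
    [0.21,-0.14,0.01,0,-1],
    [0.26,-0.15,0.01,0,-1],
    [0.32,-0.16,0.02,0,-1],
    [0.37,-0.16,0.02,0,-1],
    [0.42,-0.15,0.02,0,-1],
    [0.47,-0.14,0.02,0,-1],
    [0.52,-0.12,0.02,0,-1],
    [0.56,-0.09,0.03,0,-1],
    [0.61,-0.07,0.03,0,-1],
    [0.65,-0.03,0.03,0,-1],
    [0.68,0.01,0.03,0,-1],
    [0.71,0.05,0.04,0,-1],
    [0.74,0.1,0.04,0,-1],
    [0.75,0.14,0.04,0,-1],
    [0.77,0.19,0.04,0,-1],
    [0.78,0.24,0.05,0,-1]
  ]
}}

```text
clock: 13.8
position: [0.6023, 0.0979, 0.1937]
ee_rot: [0.999, -0.034, 0.0, -0.0]
ft_force: [-2.3, 3.9, 3.3]
grip_width: 0.001
grasp_force: 2.1
```

Request:
{"op": "carry_out", "data": {
  "deltas": [
    [0,0.05,0,0,-1],
    [0,0.1,0,0,-1],
    [-0.01,0.15,0.01,0,-1],
    [-0.03,0.2,0.01,0,-1],
    [-0.05,0.25,0.01,0,-1],
    [-0.08,0.29,0.01,0,-1],
    [-0.11,0.33,0.01,0,-1],
    [-0.15,0.37,0.02,0,-1],
    [-0.19,0.4,0.02,0,-1],
    [-0.24,0.43,0.02,0,-1],
    [-0.28,0.45,0.02,0,-1],
    [-0.33,0.47,0.02,0,-1],
    [-0.38,0.47,0.03,0,-1],
    [-0.43,0.48,0.03,0,-1],
    [-0.49,0.48,0.03,0,-1],
    [-0.54,0.47,0.03,0,-1],
    [-0.59,0.45,0.03,0,-1],
    [-0.63,0.43,0.04,0,-1],
    [-0.68,0.41,0.04,0,-1],
    [-0.72,0.38,0.04,0,-1]
  ]
}}

```text
clock: 16.3
position: [0.4906, 0.0493, 0.1873]
ee_rot: [0.999, -0.034, 0.001, -0.0]
ft_force: [8.1, 0.6, -0.4]
grip_width: -0.0
grasp_force: 3.6
```

```bash
python3 - <<'E'
from m import *
o=manip.get_obs(); print(o['position'],o['ft_force'])
c=np.array([.5355,.097]); a=np.radians(-3.9); R=np.array([[np.cos(a),-np.sin(a)],[np.sin(a),np.cos(a)]])
r=R.T@(o['position'][:2]-c); print(r,np.degrees(np.arctan2(r[1],r[0])))
go('top'); go('scene'); go('wrist')
E
```

```text
[0.49058078 0.04925929 0.18734013] [ 8.06272525  0.60866217 -0.41223488]
[-0.0415681  -0.05068535] -129.35588516885883
top tab ((524.1311645507812, -49.31938171386719), (7.573383331298828, 47.95867919921875), 87.61705780029297)
plate ((547.89892578125, 262.9274597167969), (15.095425605773926, 30.418140411376953), 85.086181640625)
scene tab ((525.1874389648438, -47.71749496459961), (9.025605201721191, 45.068416595458984), 80.37417602539062)
plate ((550.7115478515625, 265.22161865234375), (13.663553237915039, 30.1748046875), 86.61822509765625)
wrist tab ((524.4902954101562, -47.41722106933594), (8.419638633728027, 48.86119842529297), 85.46342468261719)
plate None
hub ((536.115478515625, 97.47038269042969), 29.989105224609375) [0.5373 0.097  0.1544]
post 5272 0.1909 ((593.4620361328125, 126.10392761230469), (16.102005004882812, 15.664447784423828), 55.656185150146484)
post 436 0.1817 ((484.4708557128906, 71.84204864501953), (1.2852325439453125, 6.519413471221924), 29.948993682861328)
```

Post a is at press angle 30.6° (0.53 rad left). Sweep another 28° and measure.

Request:
{"op": "carry_out", "data": {
  "deltas": [
    [-0.03,-0.03,0,0,-1],
    [-0.055,-0.055,0,0,-1],
    [-0.08,-0.085,0,0,-1],
    [-0.1,-0.12,0,0,-1],
    [-0.115,-0.15,0,0,-1],
    [-0.125,-0.175,0,0,-1],
    [-0.125,-0.175,0,0,-1]
  ]
}}

```text
clock: 17.32
position: [0.473, 0.0765, 0.1871]
ee_rot: [0.999, -0.034, -0.0, -0.0]
ft_force: [-0.7, -1.4, -0.4]
grip_width: 0.001
grasp_force: 0.5
```

```bash
python3 - <<'E'
from m import *
o=manip.get_obs(); print(o['position'],o['ft_force'])
go('wrist'); go('top')
E
```

```text
[0.47299976 0.076509   0.18712877] [-0.65016928 -1.3975464  -0.3539877 ]
wrist tab ((524.3301391601562, -47.50682067871094), (8.792597770690918, 48.81381607055664), 85.54498291015625)
plate None
hub ((535.8317260742188, 97.41798400878906), 29.752031326293945) [0.5373 0.0972 0.1532]
post 256 0.1594 ((593.249267578125, 96.70317077636719), (9.08948040008545, 1.9805375337600708), 89.09391784667969)
post 1708 0.1897 ((478.3946533203125, 96.86497497558594), (11.242486953735352, 20.233732223510742), 63.08168029785156)
top tab ((524.0478515625, -48.882347106933594), (7.811753273010254, 49.84170913696289), 86.91895294189453)
plate ((547.8604736328125, 262.7583923339844), (15.198026657104492, 30.41607666015625), 87.87474060058594)
```

Request:
{"op": "carry_out", "data": {
  "deltas": [
    [0,-0.01,0,0,-1],
    [0,-0.01,0,0,-1],
    [0,0.08,0,0,-1],
    [0,0.15,0,0,-1],
    [0,0.15,-0.3,0,-1],
    [0,0.15,-0.65,0,-1],
    [0,0.15,-0.65,0,-1]
  ]
}}

```text
clock: 18.3
position: [0.4736, 0.0535, 0.2887]
ee_rot: [0.999, -0.034, 0.004, -0.0]
ft_force: [0.4, -0.2, -1.0]
grip_width: 0.002
grasp_force: 0.0
```

Request:
{"op": "carry_out", "data": {
  "deltas": [
    [0,0.35,0,0,-1],
    [0,0.7,0,0,-1],
    [0,0.7,0,0,-1],
    [0,0.7,0,0,-1]
  ]
}}

```text
clock: 18.8
position: [0.4645, -0.0509, 0.2844]
ee_rot: [0.999, -0.034, -0.0, -0.0]
ft_force: [-0.2, 1.4, -0.8]
grip_width: 0.002
grasp_force: 0.0
```

```bash
python3 - <<'E'
from m import *
o=manip.get_obs(); print(o['position'],o['ft_force'])
go('wrist','w3'); go('top'); go('scene')
E
```

```text
[ 0.46449191 -0.05092466  0.28435927] [-0.21303453  1.40518287 -0.83840624]
wrist tab ((524.58154296875, -48.070472717285156), (6.696022987365723, 48.990020751953125), 85.8613510131836)
plate None
hub ((535.7758178710938, 97.45116424560547), 29.699716567993164) [0.5365 0.0969 0.153 ]
post 858 0.1899 ((600.4878540039062, 95.65546417236328), (15.811070442199707, 15.15499496459961), 74.34265899658203)
post 16 0.172 ((604.8363647460938, 89.42750549316406), (4.241896629333496, 0.36048996448516846), 45.47950744628906)
post 526 0.1897 ((471.1852111816406, 98.64698791503906), (15.120805740356445, 14.708770751953125), 78.96053314208984)
top tab None
plate ((547.6619262695312, 262.86920166015625), (14.948431015014648, 29.868511199951172), 87.48611450195312)
hub ((535.4611206054688, 96.3745346069336), 30.090572357177734) [0.5349 0.0962 0.1525]
post 111 0.19 ((599.7003784179688, 94.95845031738281), (13.791182518005371, 14.1965970993042), 32.67386245727539)
post 92 0.1908 ((469.69024658203125, 97.22669219970703), (12.859930038452148, 12.756547927856445), 76.23704528808594)
scene tab ((526.6162109375, -46.31304168701172), (8.29062557220459, 47.461524963378906), 86.05815887451172)
plate ((550.6661987304688, 265.1282653808594), (14.014992713928223, 29.915569305419922), 84.4931640625)
```

View pics/w3.png

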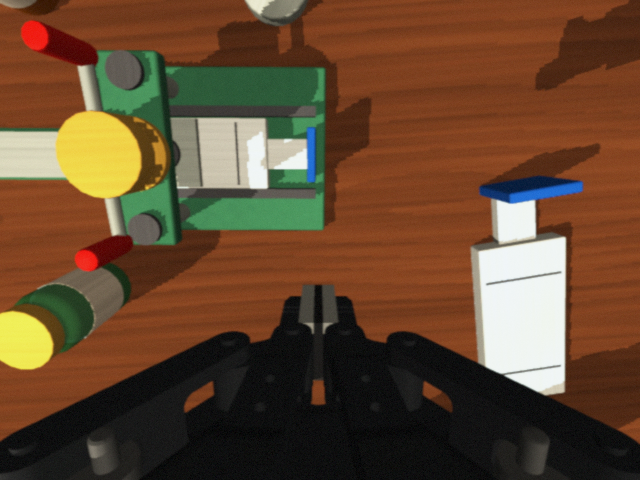

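The wrist picture shows both posts at (65,45) and (105,252), the bar square to the bolt and the mould tab home at (311,155). Screw is about +0.05 rad, within limits. Go over the press to behind the yellow plate.

Request:
{"op": "carry_out", "data": {
  "deltas": [
    [0,-0.4,0,0,-1],
    [0,-0.82,0,0,-1],
    [0,-0.82,0,0,-1],
    [0,-0.82,0,0,-1]
  ]
}}

```text
clock: 19.45
position: [0.4729, 0.072, 0.2847]
ee_rot: [0.999, -0.033, -0.0, 0.0]
ft_force: [0.5, -0.7, -0.0]
grip_width: 0.003
grasp_force: 0.0
```

Request:
{"op": "carry_out", "data": {
  "deltas": [
    [0.1,-0.4,0,0,-1],
    [0.2,-0.82,0,0,-1],
    [0.2,-0.82,0,0,-1],
    [0.2,-0.82,0,0,-1]
  ]
}}

```text
clock: 19.95
position: [0.5116, 0.1911, 0.2843]
ee_rot: [0.999, -0.035, -0.0, 0.0]
ft_force: [0.3, -0.8, 0.4]
grip_width: -0.002
grasp_force: 0.0
```

Request:
{"op": "carry_out", "data": {
  "deltas": [
    [0.1,-0.4,0,0,-1],
    [0.2,-0.82,0,0,-1],
    [0.2,-0.82,0,0,-1],
    [0.2,-0.82,0,0,-1],
    [0.2,-0.82,0,0,-1]
  ]
}}

```text
clock: 20.58
position: [0.5505, 0.3105, 0.2853]
ee_rot: [0.999, -0.036, 0.001, 0.001]
ft_force: [0.6, 0.3, -0.1]
grip_width: -0.002
grasp_force: 0.0
```

```bash
python3 - <<'E'
from m import *
o=manip.get_obs(); print(o['position'],o['ee_rot'],o['ft_force'])
p=camera('wrist');P=cloud(p);M=masks(p); q=P[M['yel']&roi(P,(.5,.6),(.2,.35),(.1,.17))]; print(len(q)); 
if len(q): print(np.percentile(q,[2,50,98],axis=0).round(4))
go('scene','s3')
E
```

```text
[0.55047603 0.31045304 0.28525108] [ 9.99361043e-01 -3.57295016e-02  6.78082091e-04  6.69891908e-04] [ 0.60481991  0.33725307 -0.06935244]
1045
[[0.5344 0.2581 0.1258]
 [0.5497 0.267  0.1633]
 [0.5628 0.272  0.165 ]]
scene tab ((526.767333984375, -46.395843505859375), (9.681190490722656, 47.30849075317383), 88.50874328613281)
plate ((551.0462646484375, 265.1726989746094), (13.623220443725586, 30.405990600585938), 86.82649993896484)
```

View pics/s3.png

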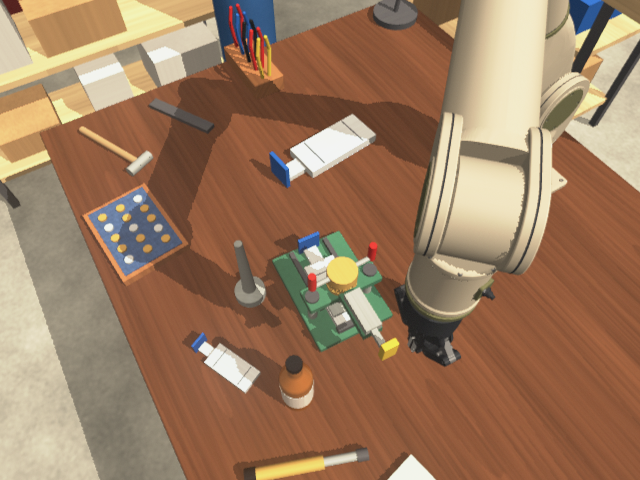

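The scene picture shows the gripper at (430,320), just beyond the yellow plate (389,348). The bar is square to the bolt, and the bottle (296,385) and mandrel (250,290) are untouched. Go down and push the bolt.

Request:
{"op": "carry_out", "data": {
  "deltas": [
    [0,0,0.3,0,-1],
    [0,0,0.6,0,-1],
    [0,0,0.92,0,-1],
    [0,0,0.92,0,-1],
    [0,0,0.92,0,-1]
  ]
}}

```text
clock: 21.3
position: [0.5506, 0.3131, 0.1491]
ee_rot: [0.999, -0.034, 0.001, -0.001]
ft_force: [0.6, 0.4, 0.2]
grip_width: -0.001
grasp_force: 0.0
```

Request:
{"op": "carry_out", "data": {
  "deltas": [
    [0,0.05,0,0,-1],
    [0,0.09,0,0,-1],
    [0,0.13,0,0,-1],
    [0,0.16,0,0,-1],
    [0,0.19,0,0,-1],
    [0,0.22,0,0,-1],
    [0,0.25,0,0,-1],
    [0,0.28,0,0,-1],
    [0,0.31,0,0,-1],
    [0,0.34,0,0,-1]
  ]
}}

```text
clock: 22.55
position: [0.5463, 0.262, 0.1471]
ee_rot: [0.999, -0.034, 0.0, -0.0]
ft_force: [-0.2, 2.9, 4.5]
grip_width: 0.001
grasp_force: 2.5
```

Request:
{"op": "carry_out", "data": {
  "deltas": [
    [0,0.03,0,0,-1],
    [0,0.06,0,0,-1],
    [0,0.08,0,0,-1],
    [0,0.1,0,0,-1],
    [0,0.11,0,0,-1],
    [0,0.11,0,0,-1]
  ]
}}

```text
clock: 23.3
position: [0.5451, 0.2469, 0.1473]
ee_rot: [0.999, -0.034, 0.001, -0.001]
ft_force: [1.6, 7.3, 4.5]
grip_width: -0.003
grasp_force: 3.7
```

Request:
{"op": "carry_out", "data": {
  "deltas": [
    [0,0.02,0,0,-1],
    [0,0.04,0,0,-1],
    [0,0.06,0,0,-1],
    [0,0.06,0,0,-1]
  ]
}}

```text
clock: 23.8
position: [0.5442, 0.2446, 0.1488]
ee_rot: [0.999, -0.031, 0.002, -0.006]
ft_force: [5.4, 28.5, 1.7]
grip_width: 0.0
grasp_force: 20.5
```

```bash
python3 - <<'E'
from m import *
o=manip.get_obs(); print(o['position'],o['ft_force']); go('scene')
E
```

```text
[0.54423226 0.24464784 0.14879888] [ 5.38307383 28.47252508  1.74547236]
scene tab ((527.140869140625, -47.169921875), (9.999556541442871, 47.844425201416016), 87.65878295898438)
plate ((557.90283203125, 224.83177185058594), (13.911219596862793, 8.992379188537598), 83.33777618408203)
```

Request:
{"op": "carry_out", "data": {
  "deltas": [
    [0,0.03,0,0,-1],
    [0,0.03,0,0,-1],
    [0,0.03,0,0,-1],
    [0,0,0,0,-1],
    [0,-0.15,0,0,-1],
    [0,-0.3,0,0,-1],
    [0,-0.5,0,0,-1],
    [0,-0.5,-0.4,0,-1],
    [0,-0.5,-0.9,0,-1],
    [0,-0.5,-0.9,0,-1]
  ]
}}

```text
clock: 25.1
position: [0.5505, 0.3116, 0.2856]
ee_rot: [0.999, -0.034, 0.002, -0.001]
ft_force: [0.5, -0.0, -0.5]
grip_width: -0.0
grasp_force: 0.0
```

```bash
python3 - <<'E'
from m import *
o=manip.get_obs(); print(o['clock'],o['position'],o['ft_force']); go('scene','s4'); go('top'); go('wrist')
E
```

```text
25.1 [0.55048946 0.31155476 0.28563337] [ 0.47835441 -0.03500874 -0.53120834]
scene tab ((526.6966552734375, -46.940391540527344), (8.928994178771973, 47.213951110839844), 84.78226470947266)
plate ((548.1813354492188, 225.36587524414062), (13.917737007141113, 30.439485549926758), 87.9568099975586)
top tab ((523.6719970703125, -48.7103271484375), (7.924577713012695, 49.91080856323242), 85.66122436523438)
plate ((545.3626708984375, 222.83935546875), (14.27868938446045, 30.21796417236328), 85.08812713623047)
hub ((535.3087158203125, 96.90099334716797), 30.247873306274414) [0.5349 0.0963 0.1524]
post 110 0.1898 ((600.2674560546875, 95.30552673339844), (13.549100875854492, 14.121739387512207), 80.11304473876953)
post 93 0.1898 ((469.974609375, 98.02381134033203), (11.442329406738281, 13.106536865234375), 81.58901977539062)
wrist tab None
plate ((545.8351440429688, 224.82786560058594), (14.158448219299316, 29.527448654174805), 86.65756225585938)
hub ((535.2874755859375, 97.76536560058594), 30.050518035888672) [0.5362 0.0998 0.1534]
post 679 0.1712 ((599.8193359375, 102.47435760498047), (13.461443901062012, 5.15736198425293), 5.932898998260498)
post 1084 0.1898 ((470.7128601074219, 101.74464416503906), (15.812151908874512, 12.656376838684082), 4.046599864959717)
post 18 0.1778 ((478.18304443359375, 97.47126770019531), (4.409158229827881, 0.5956038236618042), 70.4268569946289)
```

View pics/s4.png

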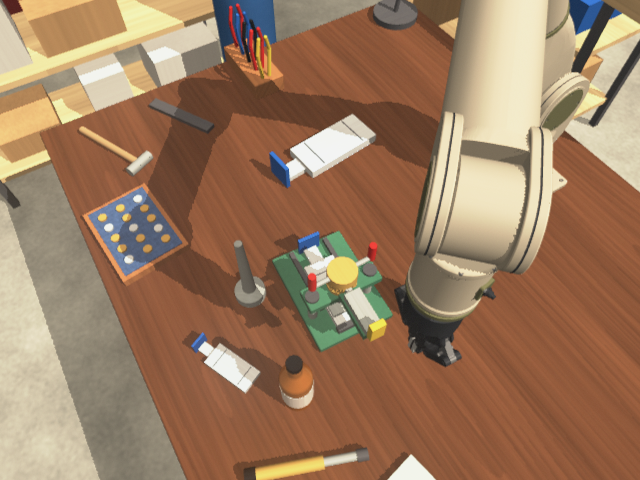

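The plate at (377,330) now sits against the guide: it moved 40 mm to press y ≈ 0.126–0.127. The mould is home, the screw is at about 0.05 rad, and nothing is touched.

```bash
python3 -c "
from h import *
print(ticket.hand_in())"
```

```text
the job is handed in; nothing more can be done
None
```

The job is handed in at about 25 s of the 72 s allowed: mould home, screw at about 0.05 rad, bolt home at press y of about 127 mm, arm clear; the bottle and mandrel look untouched, the jar was hidden behind the arm in the last picture, and the hand-in gave no verdict.

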